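# Tip the front row of dark pralines into their bowl

## Task

Tip up the counting tray that holds the dark pralines, by its red bar, so that only its front row of two slides off the open edge into the bowl below, while the back row stays behind the blue lip. Then lower the tray until it is level again and let go of the bar. Leave the tray of white pralines alone.

Things in the scene. Friction and masses are not known exactly. Their poses are not given: they have to be found in the camera images.
- dark_handle (a point): Centre of the red round bar (12 mm thick, 84 mm free length) behind the dark pralines' tray, 103 mm above the table, open below. x: to the tray's open front edge and bowl; y: along the bar; z: up when level. The tray swings up about its front edge, parallel to y at x +152, z -3 mm; free hinge, 0 to 1.3 rad, about 3 N at the bar, falls if let go. Back wall: x +54, top z +15 mm. Tilts with the tray.
- dark_bowl: White ceramic bowl, loose, 120 mm across the rim, 52 mm tall, 0.3 kg, standing on the table under the dark tray's open front edge, already in the right place, its centre about 40 mm beyond that edge; origin at the centre of its underside.
- dark_front_left: Dark brown praline, front row, left (+ y of dark_handle): round, flat base, domed top, 28 mm wide, 22 mm tall, about 14 g; origin under its centre. Starts on the tray's slippery floor between the blue lip and the open edge; slides off at a tilt of 0.2 to 0.4 rad.
- dark_front_right: Dark brown praline, front row, right (- y of dark_handle): round, flat base, domed top, 28 mm wide, 22 mm tall, about 14 g; origin under its centre. Starts on the tray's slippery floor between the blue lip and the open edge; slides off at a tilt of 0.2 to 0.4 rad.
- dark_back_left: Dark brown praline, back row, left (+ y of dark_handle): round, flat base, domed top, 28 mm wide, 22 mm tall, about 14 g; origin under its centre. Starts behind the blue lip, which is 6 mm high and crosses the tray at x +106 mm from dark_handle; the lip holds it up to a tilt of at least 0.8 rad.
- dark_back_right: Dark brown praline, back row, right (- y of dark_handle): round, flat base, domed top, 28 mm wide, 22 mm tall, about 14 g; origin under its centre. Starts behind the blue lip, which is 6 mm high and crosses the tray at x +106 mm from dark_handle; the lip holds it up to a tilt of at least 0.8 rad.
- white_handle (a point): The same point on an identical tray and stand with a bowl of its own, which hold cream-white pralines; not to be tipped. The two trays stand side by side, either one on the left.
There are look-alikes about, which are no part of the job. Leave any turquoise look-alike of the dark_front_left alone. Leave any purple look-alike of the dark_bowl alone.

How it is judged (in metres and radians):
On the way:
1. both front pralines have come to lie in the bowl while the tray is tipped up (angle between dark_handle's own z axis and vertical above 0.12 rad and horizontal distance between each of dark_front_left, dark_front_right and dark_bowl below 0.055 m and z of dark_front_left in the frame of dark_bowl between 0 and 0.05 m and z of dark_front_right in the frame of dark_bowl between 0 and 0.05 m), for 0.1 s.
At the end, for the whole second after the job is handed in: Both front dark pralines lie at rest in the dark tray's bowl (within 55 mm of its axis and below its rim), which still stands upright; both back pralines stand upright and at rest on the tray behind the blue lip; the tray is level again to within 0.06 rad (horizontal distance between each of dark_front_left, dark_front_right and dark_bowl below 0.055 m and z of dark_front_left in the frame of dark_bowl between 0 and 0.05 m and z of dark_front_right in the frame of dark_bowl between 0 and 0.05 m and x of dark_back_left in the frame of dark_handle between 0.055 and 0.098 m and z of dark_back_left in the frame of dark_handle between -0.015 and 0.01 m and angle between each of dark_back_left, dark_back_right's own z axis and vertical below 0.25 rad and x of dark_back_right in the frame of dark_handle between 0.055 and 0.098 m and z of dark_back_right in the frame of dark_handle between -0.015 and 0.01 m and angle between dark_handle's own z axis and vertical below 0.06 rad and angle between dark_bowl's own z axis and vertical below 0.15 rad and linear speed of each of dark_front_left, dark_front_right, dark_back_left, dark_back_right below 0.03 m/s); the robot touches nothing.
It fails at once if the tray of white pralines is tipped (angle between white_handle's own z axis and vertical above 0.1 rad).
It also fails if it takes over 35 s, if anything falls off the work surface, if the arm or the gripper's body presses on something with over 40 N, if the wrist force passes 120 N, or if a joint passes its speed limit or range.

## Robot

A 6-joint arm with a two-finger parallel gripper is mounted at the origin on the work surface. World frame = base frame: x ahead of the robot, y to its left, z up, the work surface at z = 0. Lengths are in mm, angles in rad, forces in N, time in s.
With the tool pointing down it reaches from about 275 to 1000 mm from the base axis. Payload 8.4 kg.
Tool frame: the origin (TCP) lies midway between the tips of the shut fingers; the grasp point (between the pads) lies 19 mm behind it; z points along the fingers, y is the line along which they close (so a half turn about z gives the same grasp; the last joint's range is limited). The gripper opens to 85 mm and grips with 20 to 120 N. Pads are 22 mm wide; open, the fingers measure 114 mm over their backs; the gripper's body (76 mm by 85 mm) begins 54 mm behind the grasp point. The pads swing forward as they close: fully open they stand 13 mm farther back than shut.
Start: joints at [1.284, 0.353, 1.633, -0, 1.155, -0.002], TCP at [175.602, 599.827, 231.281] pointing down, gripper open.
Joint ranges: [-2.63, 2.63], [-0.92, 2.1], [0.06, 2.66], [-1.3, 4.44], [0, 2.69], [-3.02, 3.02]. Speed limits (rad/s): [2.22, 2.22, 2.79, 3.14, 3.14, 3.14].

## Interface

Orientations are given as [roll, pitch, yaw] about the fixed x, y, z axes, in that order (R = Rz(yaw) Ry(pitch) Rx(roll)).
In Python, from rig import monitor, imaging, r gives the robot as it stands.
- The arm moves only by the tool drive_tool, never from a script. Its argument "plan" is a list of rows, each an object of numbers: "x", "y", "z": the shift along the tool's x, y, z in units of 50 mm (1.0 is 50 mm); "ax", "ay", "az": the turn, a rotation vector about the tool's x, y, z in units of 6 degrees (1.0 is 6 degrees); "hand": the finger opening in mm, from 0 to 85.4. In form: [{"x": .., "y": .., "z": .., "ax": .., "ay": .., "az": .., "hand": ..}, ...]. A call has 1 to 8 rows; each row is the pose to reach, as a shift and turn from the pose commanded when the call began, along the tool's axes at that moment; what a row does not reach only later rows make up. A row lasts 1/10 s, in which the tool goes at most 50 mm and 8.59 degrees, less where a joint would pass 70% of its speed; a pose out of reach is approached as far as the arm can. A call with a gripper value outside its range is refused whole. The fingers move at their own pace and stop on an object; "grip_force" is the grip in N (left out, the last holds). Time passes only in rows, so rows that repeat a pose let the fingers close. It gives the time, the measured TCP pose, the force, the opening and the grip force at its end, in the units of the state.
- monitor.sense(): the state, without advancing time (a new reading comes with each control period).
- imaging.grab_frame(name): name is "scene" or "top"; returns the picture (420x560x3 uint8, red, green, blue); there is no depth.
- imaging.camera_info(name): a dict with "mtx" (3x3 intrinsics, pixels), "dist" ([k1, k2, p1, p2, k3] as OpenCV has them; the pictures are not rectified), "R" (3x3) and "t" (3): a world point X has camera coordinates R X + t. Camera axes: x right, y down, z forward; pixel columns grow to the right and rows downward; lengths in mm; the calibration is good to about 2 mm. A picture is of the moment at which its call begins. camera_info takes no time and is no camera call.
- r.sign_off(): hands the job in; it is judged then, once.
The state is a dict: "clock": time; "qpos": joint angles; "qvel": joint speeds; "joint_efforts": joint torques, N m; "eef_pos": TCP position; "tcp_rot": TCP orientation; "contact_force": force on the tool from outside, world axes, zero at the start; "wrist_torque": the same for the moment, N m; "opening": opening from 0.0 (shut) to 1.0 (fully open); "grasp_force": force on a finger pad.
Only numpy, scipy, OpenCV 4.12 (cv2) and the standard library are available. Lean on these libraries where they do the work, as an engineer would, in place of code of your own. Each camera call takes 0.05 s, during which the arm holds its last target. There are 200 camera calls.

## Working session

There is one attempt and no reset: what is moved stays moved. The work goes in short steps, Python scripts to look and compute and a tool call to move; the robot and the scene stay as the last step left them, time stands still between calls to the robot, and variables do not carry over. Pictures are saved under pics/ and viewed, at most 10 in all, crops included, and the job is handed in when it is done.

Besides the shell and the picture viewer there is one more tool, called as a command line: name --argument value ..., lists and objects as JSON in quotes. drive_tool: Moves the arm, as the interface text tells. Its arguments: {"type":"object","properties":{"plan":{"type":"array","items":{"type":"object","properties":{"x":{"type":"number"},"y":{"type":"number"},"z":{"type":"number"},"ax":{"type":"number"},"ay":{"type":"number"},"az":{"type":"number"},"hand":{"type":"number"}}}},"grip_force":{"type":"number"}},"required":["plan"]}

```bash
mkdir -p pics; ls; python3 - <<'E'
from rig import monitor, imaging, r
import cv2
for n in("scene","top"):
    im=imaging.grab_frame(n); cv2.imwrite(f"pics/{n}0.png",im[:,:,::-1])
    c=imaging.camera_info(n); print(n,c)
print(monitor.sense())
E
```

```text
pics
scene {'mtx': array([[434.67163067,   0.        , 276.36916661],
       [  0.        , 434.67163067, 214.94205766],
       [  0.        ,   0.        ,   1.        ]]), 'dist': array([0.04842588, 0.        , 0.        , 0.        , 0.        ]), 'R': array([[-0.72441826,  0.68923677, -0.01307116],
       [ 0.58903733,  0.60903121, -0.53114593],
       [-0.35812456, -0.39247122, -0.84717952]]), 't': array([ 428.83357013, -368.48330784, 1372.83017656])}
top {'mtx': array([[511.11099245,   0.        , 281.92300207],
       [  0.        , 511.11099245, 211.59153526],
       [  0.        ,   0.        ,   1.        ]]), 'dist': array([0.04740109, 0.        , 0.        , 0.        , 0.        ]), 'R': array([[ 0.01881696, -0.99981069,  0.00495085],
       [-0.99423966, -0.01923423, -0.10543973],
       [ 0.10551499, -0.00293827, -0.99441337]]), 't': array([  45.70711914,  643.64291723, 1017.45482848])}
{'clock': 0.1, 'qpos': array([ 1.28355546e+00,  3.53599754e-01,  1.63404898e+00, -8.37613810e-06,
        1.15518730e+00, -2.40869154e-03]), 'qvel': array([-0.00051895, -0.00253296, -0.00124304, -0.00200871, -0.00081229,
       -0.00108242]), 'joint_efforts': array([ 1.02550664e-03, -6.06359410e+01, -3.42817497e+01,  1.02552156e-04,
        4.02367717e-03, -5.45880960e-05]), 'eef_pos': array([175.51205834, 599.41488404, 230.62833151]), 'tcp_rot': array([-3.14034926e+00,  4.66393993e-06,  2.85676387e+00]), 'contact_force': array([0.61502536, 0.2120464 , 0.37796458]), 'wrist_torque': array([-0.02028954,  0.04062227, -0.03594077]), 'grasp_force': 0.0, 'opening': 0.999518078832314}
```

View pics/scene0.png

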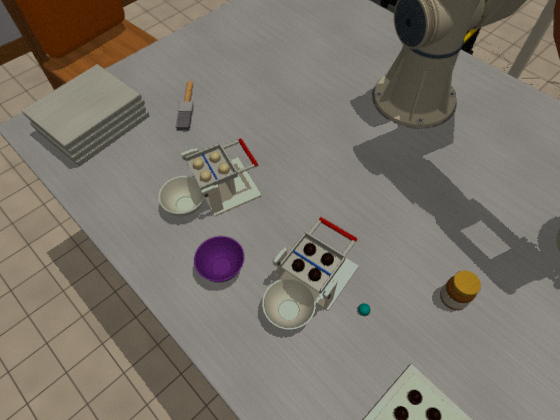

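View pics/top0.png

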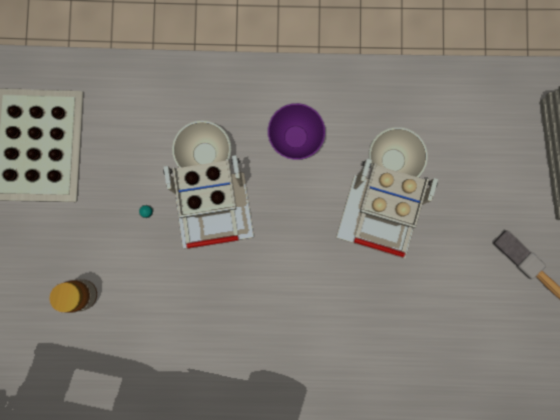

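The scene view shows the dark tray's red bar at about (338,230), with its bowl at (290,304). In the top view the bar is at (212,242) and the bowl at (202,148). The white tray is at (380,247) in the top view.

```bash
cat > h.py <<'E'
import numpy as np, cv2
from rig import monitor, imaging, r
C={n:imaging.camera_info(n) for n in("scene","top")}
def tri(ps,pt):
    P=[np.c_[C[n]["R"],C[n]["t"]] for n in("scene","top")]
    u=[cv2.undistortPoints(np.array([[p]],float),C[n]["mtx"],C[n]["dist"]).reshape(2,1) for n,p in(("scene",ps),("top",pt))]
    X=cv2.triangulatePoints(P[0],P[1],u[0],u[1]); return (X[:3]/X[3]).ravel()
def proj(X,n):
    c=C[n]; return cv2.projectPoints(np.array(X,float).reshape(-1,3),cv2.Rodrigues(c["R"])[0],c["t"],c["mtx"],c["dist"])[0].reshape(-1,2)
def bar(im,near,kind="red"):
    a=im.astype(int); m=((a[:,:,0]>110)&(a[:,:,1]<50)&(a[:,:,2]<50)) if kind=="red" else ((a[:,:,2]>100)&(a[:,:,0]<80)&(a[:,:,1]<110)&(a[:,:,2]-a[:,:,0]>60))
    n,l,s,c=cv2.connectedComponentsWithStats(m.astype(np.uint8))
    i=min((k for k in range(1,n) if s[k,4]>15),key=lambda k:np.hypot(*(c[k]-near)))
    y,x=np.nonzero(l==i); p=np.c_[x,y].astype(float); m0=p.mean(0)
    d=np.linalg.svd(p-m0,full_matrices=False)[2][0]; d*=np.sign(d[0]); t=(p-m0)@d
    return m0,m0+d*(t.min()-.5),m0+d*(t.max()+.5),len(p)
E
python3 - <<'E'
from h import *
np.set_printoptions(precision=1,suppress=True)
A=imaging.grab_frame("scene");B=imaging.grab_frame("top")
for k,s,t in(("red",(338,230),(212,242)),("blue",(310,262),(205,187)),("red",(248,152),(380,247))):
    a=bar(A,s,k);b=bar(B,t,k);print(k,a,b)
    e1=tri(a[1],b[1]);e2=tri(a[2],b[2]);f1=tri(a[1],b[2]);f2=tri(a[2],b[1])
    print(tri(a[0],b[0]),e1,e2,"swap",f1,f2, np.linalg.norm(e1-e2))
for n,s,t in(("bowl?",(290,304),(202,148)),("bl",(309.5,249.5),(194,202)),("fl",(314,275),(192,178))): print(n,tri(s,t))
E
```

```text
red (array([338.6, 229.1]), array([319.2, 217.6]), array([356.2, 239.6]), 124) (array([212.6, 241.2]), array([187.2, 245.4]), array([237.5, 237.2]), 227)
[575.1 190.7 101.1] [597.  197.2 190.6] [569.7 188.6  61.2] swap [585.  141.3 105. ] [566.7 237.8 102. ] 132.47562979407343
blue (array([311.9, 262.4]), array([293.2, 250.4]), array([330.4, 274.3]), 60) (array([202.6, 187.1]), array([178.5, 190.9]), array([228.5, 183. ]), 56)
[680.4 210.4 105.3] [692.4 215.7 189.4] [677.4 207.2  53.3] swap [689.4 161.  105.7] [671.9 257.1 104.1] 137.18164550822684
red (array([247.8, 151.7]), array([239.2, 138.3]), array([255.6, 164.2]), 85) (array([379. , 247.1]), array([354.3, 239.6]), array([403.7, 254.5]), 232)
[ 571.  -128.1  102.1] [597.4 -82.  208.9] [ 545.1 -178.2   -5.8] swap [ 558.3 -174.5  106.6] [584.6 -81.3 104.3] 241.03862415302459
bowl? [768.2 226.7  45. ]
bl [661.1 207.8 136.5]
fl [697.8 232.7 101.2]
```

```bash
cat >> h.py <<'E'
from scipy.spatial.transform import Rotation as Ro
H=np.array([575.5,190.2,103.]); YAW=.186
RH=Ro.from_euler("z",YAW)
def goal(theta=0,up=0,grasp=19):   # TCP pose with the bar gripped at tilt theta, 'up' mm above
    T=Ro.from_rotvec([0,theta,0]); h=np.array([152,0,-3.])
    p=h+T.apply(np.array([0,0,-grasp])-h)+[0,0,up]
    return H+RH.apply(p), RH*T*Ro.from_euler("xyz",[np.pi,0,np.pi/2])
def delta(p,R,p0=None,R0=None):
    s=monitor.sense()
    p0=s["eef_pos"] if p0 is None else p0; R0=Ro.from_euler("xyz",s["tcp_rot"]) if R0 is None else R0
    return np.round(R0.inv().apply(p-p0)/50,3), np.round(np.degrees((R0.inv()*R).as_rotvec())/6,3)
E
python3 - <<'E'
from h import *
print(goal(0,110)[0],delta(*goal(0,110)))
E
```

```text
[575.5 190.2 194. ] (array([-9.978, -5.608,  0.741]), array([-8.0000e-03,  5.0000e-03,  1.0504e+01]))
```

drive_tool --plan '[{"x": -9.98,"y": -5.61,"z": 0.5,"az": 10.5,"hand": 55},{"x": -9.98,"y": -5.61,"z": 0.5,"az": 10.5,"hand": 55},{"x": -9.98,"y": -5.61,"z": 0.5,"az": 10.5,"hand": 55},{"x": -9.98,"y": -5.61,"z": 0.5,"az": 10.5,"hand": 55},{"x": -9.98,"y": -5.61,"z": 0.5,"az": 10.5,"hand": 55},{"x": -9.98,"y": -5.61,"z": 0.5,"az": 10.5,"hand": 55},{"x": -9.98,"y": -5.61,"z": 0.5,"az": 10.5,"hand": 55},{"x": -9.98,"y": -5.61,"z": 0.5,"az": 10.5,"hand": 55}]'

```text
invalid input
```

```bash
python3 - <<'E'
from h import *
print(monitor.sense()["eef_pos"],delta(*goal(0,110)))
E
```

```text
[175.51468077 599.54295455 230.80920385] (array([-9.978, -5.608,  0.741]), array([-8.0000e-03,  5.0000e-03,  1.0504e+01]))
```

drive_tool --plan '[{"x": -0.8,"y": -0.45,"z": 0.04,"ax": 0,"ay": 0,"az": 0.8,"hand": 55},{"x": -1.6,"y": -0.9,"z": 0.08,"ax": 0,"ay": 0,"az": 1.6,"hand": 55},{"x": -2.4,"y": -1.35,"z": 0.12,"ax": 0,"ay": 0,"az": 2.4,"hand": 55},{"x": -3.2,"y": -1.8,"z": 0.16,"ax": 0,"ay": 0,"az": 3.2,"hand": 55},{"x": -4.0,"y": -2.25,"z": 0.2,"ax": 0,"ay": 0,"az": 4.0,"hand": 55},{"x": -4.8,"y": -2.7,"z": 0.24,"ax": 0,"ay": 0,"az": 4.8,"hand": 55},{"x": -5.6,"y": -3.15,"z": 0.28,"ax": 0,"ay": 0,"az": 5.6,"hand": 55},{"x": -6.4,"y": -3.6,"z": 0.32,"ax": 0,"ay": 0,"az": 6.4,"hand": 55}]' --grip_force 30

```text
clock: 1.0
eef_pos: [433.2, 335.7, 215.3]
tcp_rot: [3.141, -0.0, 2.183]
contact_force: [-0.7, 0.2, 0.6]
opening: 0.64
grasp_force: 0.0
```

```bash
python3 - <<'E'
from h import *
print(monitor.sense()["eef_pos"],delta(*goal(0,110)))
E
```

```text
[433.17639044 335.65088208 215.27349997] (array([-4.017,  0.657,  0.425]), array([ 2.000e-03, -1.000e-03,  4.072e+00]))
```

drive_tool --plan '[{"x": -0.7,"y": 0.12,"z": 0.08,"ax": 0,"ay": 0,"az": 0.7,"hand": 55},{"x": -1.4,"y": 0.24,"z": 0.15,"ax": 0,"ay": 0,"az": 1.4,"hand": 55},{"x": -2.1,"y": 0.36,"z": 0.22,"ax": 0,"ay": 0,"az": 2.1,"hand": 55},{"x": -2.8,"y": 0.48,"z": 0.3,"ax": 0,"ay": 0,"az": 2.8,"hand": 55},{"x": -3.5,"y": 0.6,"z": 0.38,"ax": 0,"ay": 0,"az": 3.5,"hand": 55},{"x": -4.02,"y": 0.66,"z": 0.42,"ax": 0,"ay": 0,"az": 4.07,"hand": 55},{"x": -4.02,"y": 0.66,"z": 0.42,"ax": 0,"ay": 0,"az": 4.07,"hand": 55},{"x": -4.02,"y": 0.66,"z": 0.42,"ax": 0,"ay": 0,"az": 4.07,"hand": 55}]'

```text
clock: 1.8
eef_pos: [575.0, 191.8, 193.9]
tcp_rot: [-3.141, -0.0, 1.76]
contact_force: [-0.9, 0.8, 0.7]
opening: 0.641
grasp_force: 0.0
```

```bash
python3 - <<'E'
from h import *
print(monitor.sense()["eef_pos"],delta(*goal(0,0)))
A=imaging.grab_frame("scene");B=imaging.grab_frame("top")
cv2.imwrite("pics/a1.png",np.hstack([cv2.resize(x[y:y+150,z:z+200],(400,300),interpolation=cv2.INTER_CUBIC) for x,y,z in((A,150,240),(B,130,120))])[:,:,::-1])
E
```

```text
[575.04447002 191.78957808 193.9172848 ] (array([-0.033,  0.005,  2.198]), array([-0.008, -0.002,  0.029]))
```

View pics/a1.png

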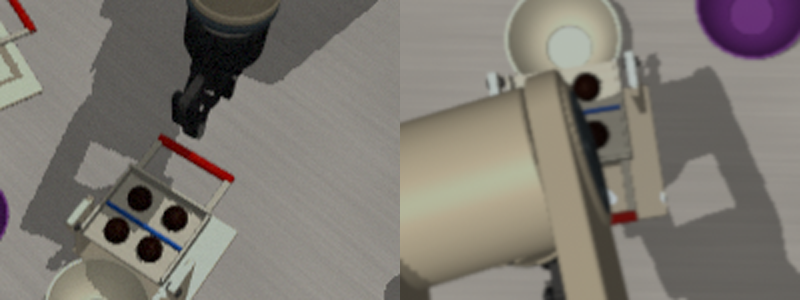

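The gripper is above the bar, which is at (195,158) in the left crop, and both fingers are clear. I'm lowering it now.

drive_tool --plan '[{"x": -0.03,"y": 0,"z": 0.4,"ax": 0,"ay": 0,"az": 0.03,"hand": 55},{"x": -0.03,"y": 0,"z": 0.8,"ax": 0,"ay": 0,"az": 0.03,"hand": 55},{"x": -0.03,"y": 0,"z": 1.1,"ax": 0,"ay": 0,"az": 0.03,"hand": 55},{"x": -0.03,"y": 0,"z": 1.4,"ax": 0,"ay": 0,"az": 0.03,"hand": 55},{"x": -0.03,"y": 0,"z": 1.7,"ax": 0,"ay": 0,"az": 0.03,"hand": 55},{"x": -0.03,"y": 0,"z": 1.95,"ax": 0,"ay": 0,"az": 0.03,"hand": 55},{"x": -0.03,"y": 0,"z": 2.18,"ax": 0,"ay": 0,"az": 0.03,"hand": 55},{"x": -0.03,"y": 0,"z": 2.18,"ax": 0,"ay": 0,"az": 0.03,"hand": 55}]'

```text
clock: 2.7
eef_pos: [574.5, 190.3, 83.5]
tcp_rot: [-3.139, 0.0, 1.757]
contact_force: [-0.1, -0.0, -0.4]
opening: 0.643
grasp_force: 0.0
```

```bash
python3 - <<'E'
from h import *
print(monitor.sense()["eef_pos"],delta(*goal(0,0)))
A=imaging.grab_frame("scene")
cv2.imwrite("pics/a2.png",cv2.resize(A[190:300,250:390],(700,550),interpolation=cv2.INTER_CUBIC)[:,:,::-1])
E
```

```text
[574.4764046  190.33759494  83.49862206] (array([-0.007,  0.02 , -0.01 ]), array([-0.025,  0.003,  0.004]))
```

View pics/a2.png

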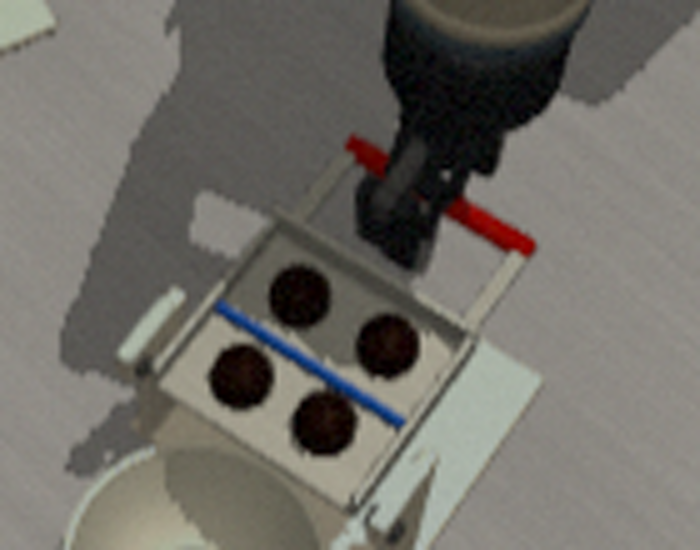

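The bar crosses between the fingers at about (430,190) in the crop, and the tray hasn't moved. I'm closing the gripper.

drive_tool --plan '[{"x": 0,"y": 0,"z": 0,"ax": 0,"ay": 0,"az": 0,"hand": 30},{"x": 0,"y": 0,"z": 0,"ax": 0,"ay": 0,"az": 0,"hand": 18},{"x": 0,"y": 0,"z": 0,"ax": 0,"ay": 0,"az": 0,"hand": 8},{"x": 0,"y": 0,"z": 0,"ax": 0,"ay": 0,"az": 0,"hand": 6},{"x": 0,"y": 0,"z": 0,"ax": 0,"ay": 0,"az": 0,"hand": 6},{"x": 0,"y": 0,"z": 0,"ax": 0,"ay": 0,"az": 0,"hand": 6},{"x": 0,"y": 0,"z": 0,"ax": 0,"ay": 0,"az": 0,"hand": 6},{"x": 0,"y": 0,"z": 0,"ax": 0,"ay": 0,"az": 0,"hand": 6}]' --grip_force 30

```text
clock: 3.55
eef_pos: [577.1, 191.1, 86.1]
tcp_rot: [3.138, -0.0, 1.757]
contact_force: [5.4, 0.4, -1.4]
opening: 0.125
grasp_force: 29.4
```

```bash
python3 - <<'E'
from h import *
s=monitor.sense();print(s["eef_pos"],s["contact_force"],s["opening"])
p0,R0=goal(0)
for t in np.arange(.05,.56,.05): print(round(t,2),*delta(*goal(t),p0,R0))
E
```

```text
[577.11713071 191.05784897  86.11831593] [ 5.43521133  0.3779329  -1.35118386] 0.12526525771769667
0.05 [ 0.    -0.012 -0.152] [0.477 0.    0.   ]
0.1 [ 0.    -0.017 -0.305] [ 0.955 -0.    -0.   ]
0.15 [ 0.    -0.014 -0.458] [1.432 0.    0.   ]
0.2 [ 0.    -0.003 -0.61 ] [ 1.91 -0.    0.  ]
0.25 [-0.     0.015 -0.762] [ 2.387 -0.     0.   ]
0.3 [-0.     0.041 -0.913] [ 2.865 -0.     0.   ]
0.35 [ 0.     0.075 -1.062] [ 3.342 -0.    -0.   ]
0.4 [-0.     0.115 -1.209] [ 3.82 -0.    0.  ]
0.45 [-0.     0.163 -1.354] [ 4.297 -0.    -0.   ]
0.5 [-0.     0.219 -1.497] [ 4.775 -0.     0.   ]
0.55 [ 0.     0.281 -1.636] [ 5.252  0.    -0.   ]
```

drive_tool --plan '[{"x": 0,"y": 0.02,"z": -0.076,"ax": 0.24,"ay": 0,"az": 0,"hand": 6},{"x": 0,"y": 0.03,"z": -0.152,"ax": 0.48,"ay": 0,"az": 0,"hand": 6},{"x": 0,"y": 0.03,"z": -0.23,"ax": 0.72,"ay": 0,"az": 0,"hand": 6},{"x": 0,"y": 0.03,"z": -0.305,"ax": 0.95,"ay": 0,"az": 0,"hand": 6},{"x": 0,"y": 0.03,"z": -0.38,"ax": 1.2,"ay": 0,"az": 0,"hand": 6},{"x": 0,"y": 0.03,"z": -0.458,"ax": 1.43,"ay": 0,"az": 0,"hand": 6},{"x": 0,"y": 0.04,"z": -0.53,"ax": 1.67,"ay": 0,"az": 0,"hand": 6},{"x": 0,"y": 0.04,"z": -0.61,"ax": 1.91,"ay": 0,"az": 0,"hand": 6}]'

```text
clock: 4.35
eef_pos: [577.2, 191.0, 115.8]
tcp_rot: [-2.94, -0.0, 1.757]
contact_force: [2.1, 0.7, -2.9]
opening: 0.127
grasp_force: 29.7
```

```bash
python3 - <<'E'
from h import *
s=monitor.sense();print(s["eef_pos"],goal(.2)[0],s["contact_force"],s["wrist_torque"],s["opening"])
p0,R0=goal(.2)
for t in np.arange(.25,.56,.05): print(round(t,2),*delta(*goal(t),p0,R0))
A=imaging.grab_frame("scene");B=imaging.grab_frame("top")
cv2.imwrite("pics/a3.png",np.hstack([cv2.resize(x[y:y+150,z:z+200],(400,300),interpolation=cv2.INTER_CUBIC) for x,y,z in((A,190,230),(B,110,120))])[:,:,::-1])
E
```

```text
[577.15791633 191.02335658 115.81423521] [575.35373791 190.17247712 114.51667304] [ 2.10193283  0.65450966 -2.85475985] [ 0.07997565 -0.50056919 -0.06071406] 0.1268793777348141
0.25 [-0.    -0.012 -0.152] [ 0.477 -0.    -0.   ]
0.3 [-0.    -0.017 -0.305] [ 0.955  0.    -0.   ]
0.35 [ 0.    -0.014 -0.458] [ 1.432  0.    -0.   ]
0.4 [-0.    -0.003 -0.61 ] [1.91 0.   0.  ]
0.45 [-0.     0.015 -0.762] [ 2.387 -0.    -0.   ]
0.5 [ 0.     0.041 -0.913] [2.865 0.    0.   ]
0.55 [-0.     0.075 -1.062] [ 3.342 -0.    -0.   ]
```

View pics/a3.png

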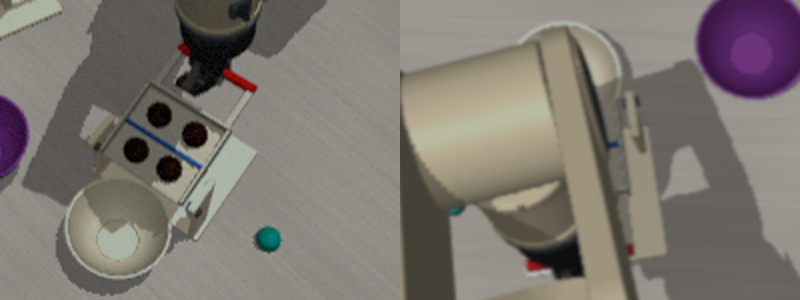

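The tray is tilted about 0.2 rad. The front pralines, at (137,150) and (169,169) in the left crop, haven't slid yet. I'll tilt on to about 0.42 rad.

drive_tool --plan '[{"x": 0,"y": 0,"z": -0.09,"ax": 0.28,"ay": 0,"az": 0,"hand": 6},{"x": 0,"y": -0.01,"z": -0.18,"ax": 0.56,"ay": 0,"az": 0,"hand": 6},{"x": 0,"y": -0.015,"z": -0.27,"ax": 0.84,"ay": 0,"az": 0,"hand": 6},{"x": 0,"y": -0.015,"z": -0.36,"ax": 1.12,"ay": 0,"az": 0,"hand": 6},{"x": 0,"y": -0.015,"z": -0.45,"ax": 1.4,"ay": 0,"az": 0,"hand": 6},{"x": 0,"y": -0.01,"z": -0.53,"ax": 1.66,"ay": 0,"az": 0,"hand": 6},{"x": 0,"y": 0,"z": -0.61,"ax": 1.91,"ay": 0,"az": 0,"hand": 6},{"x": 0,"y": 0.01,"z": -0.67,"ax": 2.1,"ay": 0,"az": 0,"hand": 6}]'

```text
clock: 5.25
eef_pos: [584.1, 192.2, 148.4]
tcp_rot: [-2.72, 0.0, 1.757]
contact_force: [-1.2, -0.6, -1.1]
opening: 0.127
grasp_force: 30.1
```

drive_tool --plan '[{"x": 0,"y": 0,"z": 0,"ax": 0,"ay": 0,"az": 0,"hand": 6},{"x": 0,"y": 0,"z": 0,"ax": 0,"ay": 0,"az": 0,"hand": 6},{"x": 0,"y": 0,"z": 0,"ax": 0,"ay": 0,"az": 0,"hand": 6},{"x": 0,"y": 0,"z": 0,"ax": 0,"ay": 0,"az": 0,"hand": 6},{"x": 0,"y": 0,"z": 0,"ax": 0,"ay": 0,"az": 0,"hand": 6},{"x": 0,"y": 0,"z": 0,"ax": 0,"ay": 0,"az": 0,"hand": 6}]'

```text
clock: 5.85
eef_pos: [584.2, 192.3, 148.6]
tcp_rot: [-2.721, 0.0, 1.757]
contact_force: [-3.7, -1.6, -1.2]
opening: 0.125
grasp_force: 30.2
```

```bash
python3 - <<'E'
from h import *
s=monitor.sense();print(s["eef_pos"],s["tcp_rot"],goal(.42)[0],s["contact_force"],s["wrist_torque"],s["opening"])
A=imaging.grab_frame("scene")
cv2.imwrite("pics/a4.png",cv2.resize(A[190:340,230:430],(600,450),interpolation=cv2.INTER_CUBIC)[:,:,::-1])
E
```

```text
[584.17762073 192.26749344 148.56922319] [-2.72128973e+00  1.11692952e-04  1.75728552e+00] [582.07098703 191.43649585 147.37016582] [-3.655843   -1.58491286 -1.23283206] [-0.24686719  0.19047037  0.01921912] 0.1254877314278426
```

View pics/a4.png

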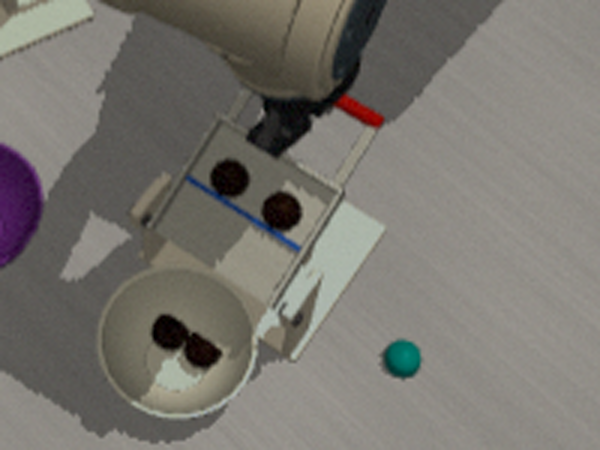

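Both front pralines are in the bowl, at (168,331) and (203,350) in the crop, and the back row is still behind the lip. I'm lowering the tray.

```bash
python3 - <<'E'
from h import *
p0,R0=goal(.42)
for t in np.linspace(.42,.21,9)[1:]: print(round(t,2),*delta(*goal(t),p0,R0))
p0,R0=goal(.21)
for t in np.linspace(.21,0,9)[1:]: print(round(t,2),*delta(*goal(t),p0,R0))
E
```

```text
0.39 [0.    0.009 0.08 ] [-0.251  0.     0.   ]
0.37 [-0.     0.021  0.159] [-0.501  0.     0.   ]
0.34 [-0.     0.035  0.238] [-0.752  0.     0.   ]
0.32 [-0.     0.05   0.317] [-1.003  0.     0.   ]
0.29 [-0.     0.068  0.395] [-1.253  0.     0.   ]
0.26 [-0.     0.088  0.473] [-1.504  0.     0.   ]
0.24 [0.   0.11 0.55] [-1.755  0.     0.   ]
0.21 [-0.     0.133  0.627] [-2.005  0.     0.   ]
0.18 [-0.     0.009  0.08 ] [-0.251  0.     0.   ]
0.16 [0.    0.021 0.159] [-0.501  0.     0.   ]
0.13 [-0.     0.035  0.238] [-0.752  0.     0.   ]
0.1 [-0.     0.05   0.317] [-1.003  0.     0.   ]
0.08 [-0.     0.068  0.395] [-1.253  0.     0.   ]
0.05 [0.    0.088 0.473] [-1.504  0.     0.   ]
0.03 [0.   0.11 0.55] [-1.755  0.     0.   ]
0.0 [-0.     0.133  0.627] [-2.005  0.     0.   ]
```

drive_tool --plan '[{"x": 0,"y": 0.01,"z": 0.08,"ax": -0.25,"ay": 0,"az": 0,"hand": 6},{"x": 0,"y": 0.02,"z": 0.16,"ax": -0.5,"ay": 0,"az": 0,"hand": 6},{"x": 0,"y": 0.035,"z": 0.24,"ax": -0.75,"ay": 0,"az": 0,"hand": 6},{"x": 0,"y": 0.05,"z": 0.317,"ax": -1.0,"ay": 0,"az": 0,"hand": 6},{"x": 0,"y": 0.07,"z": 0.395,"ax": -1.25,"ay": 0,"az": 0,"hand": 6},{"x": 0,"y": 0.09,"z": 0.473,"ax": -1.5,"ay": 0,"az": 0,"hand": 6},{"x": 0,"y": 0.11,"z": 0.55,"ax": -1.75,"ay": 0,"az": 0,"hand": 6},{"x": 0,"y": 0.133,"z": 0.627,"ax": -2.0,"ay": 0,"az": 0,"hand": 6}]'

```text
clock: 6.7
eef_pos: [577.4, 191.0, 117.0]
tcp_rot: [-2.931, -0.0, 1.757]
contact_force: [-3.4, -1.1, -1.5]
opening: 0.124
grasp_force: 30.3
```

drive_tool --plan '[{"x": 0,"y": 0.01,"z": 0.08,"ax": -0.25,"ay": 0,"az": 0,"hand": 6},{"x": 0,"y": 0.02,"z": 0.16,"ax": -0.5,"ay": 0,"az": 0,"hand": 6},{"x": 0,"y": 0.035,"z": 0.24,"ax": -0.75,"ay": 0,"az": 0,"hand": 6},{"x": 0,"y": 0.05,"z": 0.317,"ax": -1.0,"ay": 0,"az": 0,"hand": 6},{"x": 0,"y": 0.07,"z": 0.395,"ax": -1.25,"ay": 0,"az": 0,"hand": 6},{"x": 0,"y": 0.09,"z": 0.473,"ax": -1.5,"ay": 0,"az": 0,"hand": 6},{"x": 0,"y": 0.11,"z": 0.54,"ax": -1.75,"ay": 0,"az": 0,"hand": 6},{"x": 0,"y": 0.13,"z": 0.6,"ax": -1.92,"ay": 0,"az": 0,"hand": 6}]'

```text
clock: 7.5
eef_pos: [577.0, 191.0, 86.1]
tcp_rot: [-3.132, -0.0, 1.757]
contact_force: [-4.7, -1.4, -0.9]
opening: 0.127
grasp_force: 30.4
```

```bash
python3 - <<'E'
from h import *
s=monitor.sense();print(s["eef_pos"],s["tcp_rot"],s["contact_force"],s["wrist_torque"])
A=imaging.grab_frame("scene");a=bar(A,(311.9,262.4),"blue");print(a)
E
```

```text
[577.01802318 191.01421827  86.13586867] [-3.13156500e+00 -4.42867555e-05  1.75714760e+00] [-4.73958794 -1.37806077 -0.92356834] [-0.18531392  0.79900699 -0.08911601]
(array([312.3       , 262.67142857]), array([295.45202193, 251.92941374]), array([330.44123487, 274.2380043 ]), 70)
```

drive_tool --plan '[{"x": 0,"y": 0,"z": 0.01,"ax": -0.07,"ay": 0,"az": 0,"hand": 12},{"x": 0,"y": 0,"z": 0.01,"ax": -0.07,"ay": 0,"az": 0,"hand": 20},{"x": 0,"y": 0,"z": 0.01,"ax": -0.07,"ay": 0,"az": 0,"hand": 35},{"x": 0,"y": 0,"z": 0.01,"ax": -0.07,"ay": 0,"az": 0,"hand": 50},{"x": 0,"y": 0,"z": 0.01,"ax": -0.07,"ay": 0,"az": 0,"hand": 55},{"x": 0,"y": 0,"z": 0.01,"ax": -0.07,"ay": 0,"az": 0,"hand": 55},{"x": 0,"y": 0,"z": 0.01,"ax": -0.07,"ay": 0,"az": 0,"hand": 55}]'

```text
clock: 8.25
eef_pos: [578.1, 191.2, 86.0]
tcp_rot: [-3.14, -0.0, 1.757]
contact_force: [-0.3, -0.6, -0.1]
opening: 0.644
grasp_force: 0.0
```

drive_tool --plan '[{"x": 0,"y": 0,"z": -0.2,"ax": 0,"ay": 0,"az": 0,"hand": 55},{"x": 0,"y": 0,"z": -0.5,"ax": 0,"ay": 0,"az": 0,"hand": 55},{"x": 0,"y": 0,"z": -0.9,"ax": 0,"ay": 0,"az": 0,"hand": 55},{"x": 0,"y": 0,"z": -1.4,"ax": 0,"ay": 0,"az": 0,"hand": 55},{"x": 0,"y": 0,"z": -2.0,"ax": 0,"ay": 0,"az": 0,"hand": 55},{"x": 0,"y": -0.6,"z": -2.6,"ax": 0,"ay": 0,"az": 0,"hand": 55},{"x": 0,"y": -1.4,"z": -3.0,"ax": 0,"ay": 0,"az": 0,"hand": 55},{"x": 0,"y": -2.2,"z": -3.0,"ax": 0,"ay": 0,"az": 0,"hand": 55}]'

```text
clock: 9.05
eef_pos: [470.9, 171.2, 240.4]
tcp_rot: [3.137, -0.001, 1.757]
contact_force: [-0.1, 0.1, -0.3]
opening: 0.643
grasp_force: 0.0
```

drive_tool --plan '[{"x": 0,"y": 0,"z": 0,"ax": 0,"ay": 0,"az": 0,"hand": 55},{"x": 0,"y": 0,"z": 0,"ax": 0,"ay": 0,"az": 0,"hand": 55},{"x": 0,"y": 0,"z": 0,"ax": 0,"ay": 0,"az": 0,"hand": 55}]'

```text
clock: 9.35
eef_pos: [471.2, 171.1, 237.2]
tcp_rot: [-3.141, -0.0, 1.757]
contact_force: [0.6, 0.6, -0.8]
opening: 0.645
grasp_force: 0.0
```

```bash
python3 - <<'E'
from h import *
A=imaging.grab_frame("scene");B=imaging.grab_frame("top")
print(bar(A,(311.9,262.4),"blue"),bar(A,(338,230)))
cv2.imwrite("pics/a5.png",np.hstack([cv2.resize(x[y:y+150,z:z+200],(400,300),interpolation=cv2.INTER_CUBIC) for x,y,z in((A,190,230),(B,110,120))])[:,:,::-1])
E
```

```text
(array([312.32857143, 262.67142857]), array([293.17864589, 250.35262121]), array([330.40269696, 274.29819288]), 70) (array([345.2375, 233.1625]), array([333.7709796, 226.4038718]), array([356.20932477, 239.62954332]), 80)
```

View pics/a5.png

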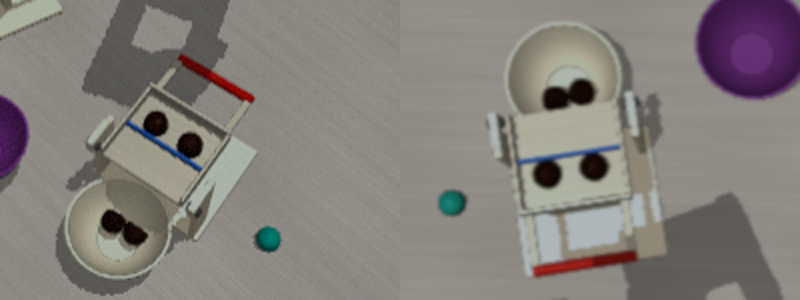

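The tray is level, with its lip at the same pixels as at the start. The two front pralines are in the bowl, at (112,221) and (134,234) in the left crop. The back row is upright behind the lip, and the gripper is clear.

```bash
python3 -c "
from rig import r
print(r.sign_off())"
```

```text
the job is handed in; nothing more can be done
None
```

The job is handed in, though no verdict came back: both front dark pralines are in their bowl, the back two are still behind the lip, the tray is level and released, and the white tray was not touched.

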